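# Free the gift box from the ratchet clamp

### The arm

A 6-joint arm with a two-finger parallel gripper is mounted at the origin on a cart in front of the work surface, level with it; the furniture and walls round the work are solid. World frame = base frame: x ahead of the robot, y to its left, z up, the work surface at z = 0. Lengths are in m, angles in rad, forces in N, time in s.
With the tool pointing down it reaches from about 0.425 to 0.95 m from the base axis. Payload 3.5 kg.
Tool frame: the origin (TCP) lies at the very end of the fingers, on their centre line; the grasp point (between the pads) lies 19 mm behind it; z points along the fingers, y is the direction in which the jaws open and shut (so a half turn about z gives the same grasp; the last joint's range is limited). The gripper opens to 85 mm and grips with 20 to 120 N. Pads are 22 mm wide; open, the fingers measure 114 mm over their backs; the gripper's body (76 mm by 85 mm) begins 54 mm behind the grasp point. The pads swing forward as they close: fully open they stand 13 mm farther back than shut.
Start: joints at [1.014, 0.286, 1.577, -0, 1.279, -0.15], TCP at [0.267, 0.62, 0.231] pointing down, gripper open.
Joint ranges: [-2.77, 2.77], [-0.9, 2.22], [0.21, 2.48], [-1.53, 4.67], [0.24, 2.81], [-2.84, 2.84]. Speed limits (rad/s): [2.79, 2.79, 3.14, 3.14, 3.14, 3.14].

### API

Orientations are given as a unit quaternion [x, y, z, w].
In Python, from plant import get_state, read_camera, get_calibration, ticket, search_frame, cut_out, pinpoint gives the robot as it stands.
- The arm moves only by the tool move_arm, never from a script. Its argument "plan" is a list that holds one entry, the list of rows, each a list of 7 numbers: the turn, a rotation vector about the tool's x, y, z in degrees, then the shift along the tool's x, y, z in m, then the finger opening in m, from 0 to 0.0854. In form: [[[ax, ay, az, x, y, z, hand], ...]]. A call has exactly 5 rows; each row is the pose to reach, as a shift and turn from the pose measured when the call began, along the tool's axes at that moment; what a row does not reach only later rows make up. A row lasts 1/8 s, in which the tool goes at most 62.5 mm and 10.7 degrees, less where a joint would pass 70% of its speed; a pose out of reach is approached as far as the arm can. A call with a gripper value outside its range is refused whole. The fingers move at their own pace and stop on an object; "force" is the grip in N (left out, the last holds). Time passes only in rows, so rows that repeat a pose let the fingers close, or fill a call up. It gives the time, the measured TCP pose, the force and the opening at its end, in the units of the state.
- get_state(): the state, without advancing time (a new reading comes with each control period).
- read_camera(name): name is "scene" or "side" or "wrist"; returns the picture (480x640x3 uint8, red, green, blue); there is no depth.
- get_calibration(name): a dict with "mtx" (3x3 intrinsics, pixels), "dist_coeffs" ([k1, k2, p1, p2, k3] as OpenCV has them; the pictures are not rectified), "extrinsics" (4x4, takes a point from camera to world coordinates); the wrist camera has in their place "hand_eye" (4x4, takes a point from camera to tool coordinates, whose origin is the TCP and whose axes are the flange's). Camera axes: x right, y up, looking along -z (the intrinsics and any distortion apply to the point x, -y, -z); pixel columns grow to the right and rows downward; lengths in m; the calibration is good to about 2 mm. A picture is of the moment at which its call begins: read the wrist's pose just before it. get_calibration takes no time and is no camera call.
- ticket.sign_off(): hands the job in, once; it reports no verdict.
Trained networks look in the newest picture that a camera, given by its name, has taken for a name from the list of things; names that differ only in an ending like _2 or _b are one class to them, and where a whole thing is asked for, a point or a joint stands for the part that bears it (a point fixed in the world has none). Each returns a list of dicts, best first, with "p" (0 to 1); they miss things now and then, are a little off and sometimes report something else, mostly with a low value. They report only what shows in the picture. A call takes as long as a camera call. They do not tell look-alikes from the thing itself.
- search_frame(camera, query): "centre" ([column, row] in pixels, amid what is visible of it).
- cut_out(camera, query): "pixels" (480x640 bool, what is visible of it) and "centre" ([column, row] in pixels, amid what is visible of it).
- pinpoint(camera, query): "centre" ([column, row] in pixels: a listed point, or the origin of a listed thing).
The state is a dict: "time": time; "qpos": joint angles; "dq": joint speeds; "joint_efforts": joint torques, N m; "eef_pos": TCP position; "tcp_rot": TCP orientation; "contact_force": force on the tool from outside, world axes, zero at the start; "wrist_torque": the same for the moment, N m; "opening": opening from 0.0 (shut) to 1.0 (fully open).
Only numpy, scipy, OpenCV 4.12 (cv2) and the standard library are available. Lean on these libraries where they do the work, as an engineer would, in place of code of your own. Each camera call takes 0.05 s, during which the arm holds its last target.

### The job

The small gift box is held in the ratchet clamp. Flick the pawl off the ratchet wheel so that it stays off, then ease the drum back gently with its crank, without letting it spin, fully to its stop so that the jaw opens; finally slide the box flat along the table out of the open end of the clamp, until it is just wholly clear of fence and jaw. Leave the pawl off and do not disturb the other things on the table.

Things in the scene. Friction and masses are not known exactly. Their poses are not given: they have to be found in the camera images.
- clamp: Ratchet box clamp, fixed to the table, 286 x 205 mm. Origin: drum axis at table height. Own z up, +x from drum to fence, +y to the open end where the box comes out. Own frame, mm: base plate x -55 to 57, y -138 to 52, 10 high; tie bar, 10 high, x 50 to 214, y -138 to -122. Behind the box (y -122 to -62, x 117 to 201) the table is bare: room to push the box from there.
- fence (a point): Middle of the upper edge of the fixed aluminium fence's inner face: a straight wall along the clamp's y, at x 201 mm of the clamp's frame, from y -140 to 65, 46 mm high.
- jaw_face (a point): On the face of the sliding aluminium jaw, at its upper edge (36 mm high), y 0. Face at x 117 mm in the clamp's frame when clamped, x 83 with the drum home; jaw y -60 to 73. Its toe, at y 63 to 73, reaches 22 mm beyond the face across the open end and blocks the box till the jaw is open. Box between jaw and fence stands on the table.
- drum (a joint): Angle (rad) of drum, ratchet wheel (92 mm across, top at 58 mm) and crank arm (top 70 mm). Starts wound at 0 to 0.09; grows as eased back, clockwise from above, to its stop at 1.3 (home: above 1.22). The engaged pawl blocks it at about 0.14. With the pawl off nothing drives it: friction (0.25 N m, 3.5 N at the knob) holds it where it is left. Never faster than 3 rad/s.
- knob (a point): Middle of the upright black crank knob, 86 mm above the table; 19 mm in diameter, 72 to 99 mm high, 78 mm from the drum axis. With the drum at 0 it stands at 95 deg (anticlockwise from the clamp's +x about the drum axis), at home at about 20 deg. It can be pushed sideways from behind with closed fingers.
- pawl (a joint): Angle of the pawl (rad): 0 engaged in the ratchet wheel, 0.6 off at its stop, turning clockwise from above. An over-centre spring holds it at either end: past 0.3 it snaps off by itself and stays (off: above 0.5). Takes about 2.2 N at the thumb peg.
- peg (a point): Middle of the pawl's upright dark thumb peg, 86 mm above the table; 13 to 17 mm in diameter, 57 to 99 mm high, 55 mm from the pivot. Pushed clockwise about the pivot (at first along the clamp's -x -y diagonal, away from the box; 33 mm in all) it takes the pawl off.
- pivot (a point): Pivot of the pawl, fixed on the clamp; this point is on its axis, 52 mm above the table.
- box_mid (a point): Centre of the closed white gift box in the clamp (the smaller one), 81 x 120 x 42 mm, 0.14 to 0.28 kg, half-way up (21 mm). Its 120 mm side lies along the clamp's y; at the start it is at x 159, y 0 mm in the clamp's frame. Wholly out: at y 130 to 280 and x 90 to 230 mm there, flat on the table.
- gift_box: The same gift box; origin at the centre of its underside.
- coasters: Bystander: stack of square green coasters, 97 x 98 x 50 mm, in front of the open end on the robot's side; origin under its centre.
- tape: Bystander: masking tape roll lying flat, 100 mm across, 25 high, behind the fence; origin under its centre.
- adapter: Bystander: black power adapter, 56 x 116 x 34 mm, to the right of the clamp; origin under its centre.
- flat_box: Bystander: larger white gift box, 86 x 165 x 50 mm, at the left of the table; origin under its centre.
- kraft_box: Bystander: small kraft box, 95 x 100 x 68 mm, at the right of the table; origin under its centre.
There are look-alikes about, which are no part of the job. Leave any turquoise or yellow look-alike of the gift_box alone.

How it is judged:
By the outcome, as a careful person would: the job done as asked, in the order asked, and still so for the second after the job is handed in, with the robot touching nothing.
It also fails if it takes over 56 s, if anything falls off the work surface, if the arm or the gripper's body presses on something with over 40 N, if the wrist force passes 120 N, or if a joint passes its speed limit or range.

## Working session

There is one attempt and no reset: what is moved stays moved. The work goes in short steps, Python scripts to look and compute and a tool call to move; the robot and the scene stay as the last step left them, time stands still between calls to the robot, and variables do not carry over. Pictures are saved under pics/ and viewed, and the job is handed in when it is done.

Besides the shell and the picture viewer there is one more tool, called after "Request:" as name(argument=value, ...) on one line, values as JSON. move_arm: Moves the arm, as the interface text tells. Its arguments: {"type":"object","properties":{"plan":{"type":"array","items":{"type":"array","items":{"type":"array","items":{"type":"number"}}}},"force":{"type":"number"}},"required":["plan"]}

```bash
ls; mkdir -p pics; cat > h.py <<'E'
import numpy as np, cv2
from scipy.spatial.transform import Rotation as R
from plant import *
def cam(name):
    c=get_calibration(name); K=np.array(c["mtx"]); d=np.array(c["dist_coeffs"])
    if "extrinsics" in c: T=np.array(c["extrinsics"])
    else:
        s=get_state(); W=np.eye(4); W[:3,:3]=R.from_quat(s["tcp_rot"]).as_matrix(); W[:3,3]=s["eef_pos"]
        T=W@np.array(c["hand_eye"])
    return K,d,T
def ray(C,uv):
    K,d,T=C; p=cv2.undistortPoints(np.array([[uv]],float),K,d)[0,0]
    v=T[:3,:3]@np.array([p[0],-p[1],-1.]); return T[:3,3],v/np.linalg.norm(v)
def onz(C,uv,z):
    o,v=ray(C,uv); return o+v*(z-o[2])/v[2]
def tri(rs):
    A=np.zeros((3,3));b=np.zeros(3)
    for o,v in rs:
        P=np.eye(3)-np.outer(v,v);A+=P;b+=P@o
    x=np.linalg.solve(A,b); return x,[float(np.linalg.norm((np.eye(3)-np.outer(v,v))@(x-o))) for o,v in rs]
def proj(C,X):
    K,d,T=C; X=np.atleast_2d(X); c=(X-T[:3,3])@T[:3,:3]; c=c*[1,-1,-1]
    return cv2.projectPoints(c.reshape(-1,1,3),np.zeros(3),np.zeros(3),K,d)[0].reshape(-1,2)
def shot(name,f):
    im=read_camera(name); cv2.imwrite(f"pics/{f}.png",im[:,:,::-1]); return im
E
python3 - <<'E'
from h import *
for n in("scene","side","wrist"): shot(n,n+"0")
C={n:cam(n) for n in("scene","side","wrist")}
for n in C: print(n,C[n][2][:3,3].round(3))
q=["fence","jaw_face","knob","peg","pivot","box_mid","clamp","coasters","tape","adapter","flat_box","kraft_box"]
for k in q:
    rs=[]
    for n in("scene","side","wrist"):
        r=pinpoint(n,k)
        print(k,n,[(np.round(a["centre"]).tolist(),round(a["p"],2)) for a in r[:3]])
        if r and r[0]["p"]>.3 and n!="wrist": rs.append(ray(C[n],r[0]["centre"]))
    if len(rs)>1: x,e=tri(rs); print("   ",x.round(4),np.round(e,4))
s=get_state(); print(s["time"],s["eef_pos"],s["tcp_rot"])
E
```

```text
pics
scene [-0.356  1.455  0.988]
side [ 0.156 -1.284  1.29 ]
wrist [0.207 0.646 0.373]
fence scene []
fence side [([351.0, 212.0], 0.98)]
fence wrist []
jaw_face scene [([300.0, 257.0], 0.75), ([328.0, 277.0], 0.37), ([286.0, 266.0], 0.26)]
jaw_face side [([326.0, 220.0], 0.95), ([330.0, 304.0], 0.48)]
jaw_face wrist []
    [0.5993 0.0274 0.0495] [0.0076 0.0076]
knob scene [([319.0, 266.0], 0.55)]
knob side [([279.0, 206.0], 0.58)]
knob wrist []
    [0.4785 0.0998 0.0802] [0.0014 0.0014]
peg scene [([334.0, 235.0], 0.52)]
peg side [([316.0, 241.0], 0.76)]
peg wrist []
    [ 0.5353 -0.0893  0.0906] [0.0042 0.0042]
pivot scene [([337.0, 253.0], 0.73)]
pivot side [([300.0, 242.0], 0.67)]
pivot wrist []
    [ 0.5    -0.0446  0.0523] [0.0049 0.0049]
box_mid scene [([337.0, 310.0], 0.94), ([285.0, 258.0], 0.48)]
box_mid side [([386.0, 280.0], 0.94), ([339.0, 225.0], 0.93), ([235.0, 201.0], 0.81)]
box_mid wrist []
    [ 0.6547 -0.1144 -0.1833] [0.1231 0.1231]
clamp scene [([326.0, 280.0], 0.9)]
clamp side [([289.0, 241.0], 0.96), ([315.0, 244.0], 0.15)]
clamp wrist []
    [ 0.492   0.0355 
[... 300 characters left out ...]
ist []
    [0.7662 0.0677 0.0085] [0.0025 0.0025]
adapter scene [([352.0, 241.0], 0.78), ([326.0, 277.0], 0.27)]
adapter side [([332.0, 304.0], 0.67), ([280.0, 191.0], 0.43)]
adapter wrist []
    [ 0.5411 -0.2387 -0.0053] [0.0023 0.0023]
flat_box scene [([254.0, 344.0], 0.9), ([378.0, 207.0], 0.27), ([250.0, 261.0], 0.24)]
flat_box side [([255.0, 163.0], 0.77)]
flat_box wrist []
    [0.4812 0.4332 0.0028] [0.0028 0.0028]
kraft_box scene [([379.0, 204.0], 0.84)]
kraft_box side [([394.0, 391.0], 0.96), ([290.0, 243.0], 0.17)]
kraft_box wrist []
    [ 0.5914 -0.5578  0.0065] [0.0013 0.0013]
1.95 [0.26703213 0.6199072  0.23130166] [ 2.01989361e-01  9.79387716e-01 -1.13995279e-05  6.35281638e-06]
```

View pictures.

```bash
python3 - <<'E'
import cv2,numpy as np
a=cv2.imread("pics/scene0.png")[170:380,200:480]; cv2.imwrite("pics/sc1.png",cv2.resize(a,None,fx=2.8,fy=2.8,interpolation=cv2.INTER_CUBIC))
a=cv2.imread("pics/side0.png")[140:340,200:460]; cv2.imwrite("pics/sd1.png",cv2.resize(a,None,fx=3,fy=3,interpolation=cv2.INTER_CUBIC))
E
```

```text
(no output)
```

View pics/sc1.png

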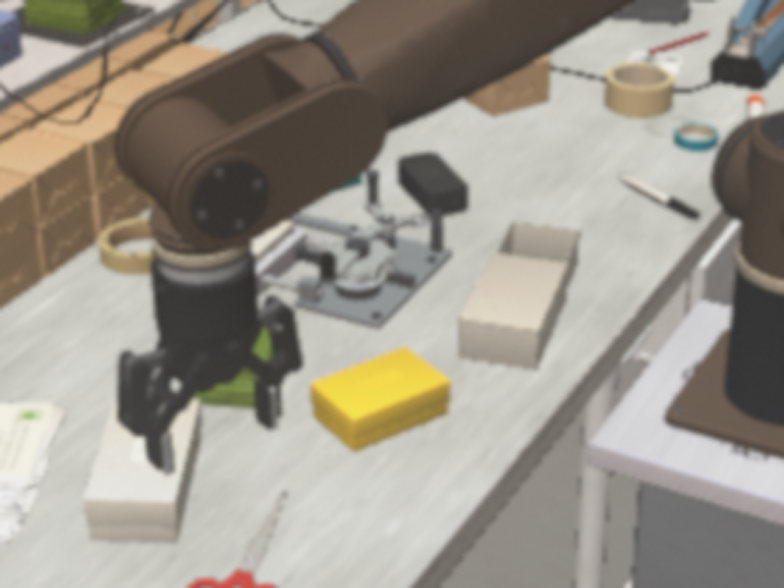

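View pics/sd1.png

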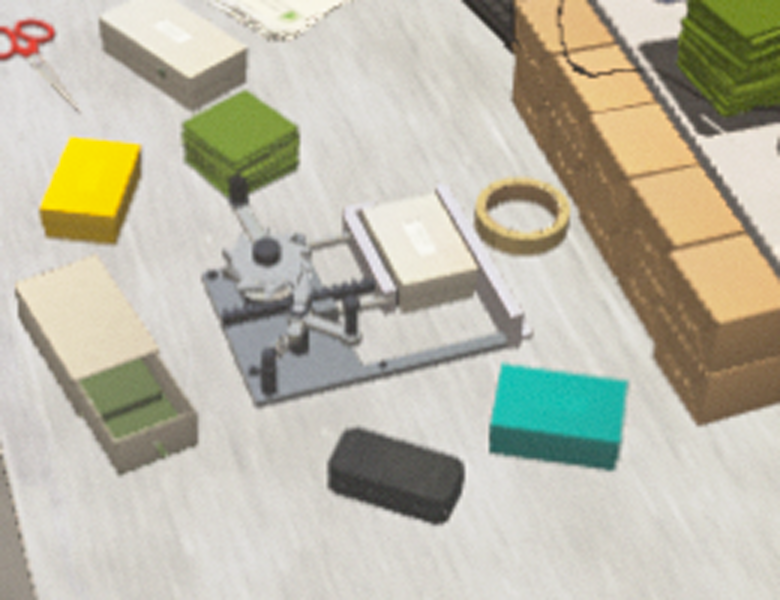

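```bash
python3 - <<'E'
from h import *
from scipy.optimize import least_squares
C={n:cam(n) for n in("scene","side","wrist")}
for z,k,uv in[(.046,"fence",(351,212)),(.036,"jaw",(326,220)),(.086,"knob",(279,206)),(.086,"peg",(316,241)),(.052,"piv",(300,242)),(.021,"box",(339,225)),(0,"clamp",(289,241))]:
    print(k,onz(C["side"],uv,z).round(3))
obs=[("side",(351,212),(.201,-.0375,.046)),("side",(326,220),(.117,0,.036)),("side",(339,225),(.159,0,.021)),("side",(289,241),(0,0,0)),("scene",(326,280),(0,0,0)),("scene",(300,257),(.117,0,.036))]
def f(p):
    c,s=np.cos(p[2]),np.sin(p[2]); o=[]
    for n,uv,X in obs:
        o+=list(proj(C[n],[[p[0]+c*X[0]-s*X[1],p[1]+s*X[0]+c*X[1],X[2]]])[0]-uv)
    return np.array(o)
r=least_squares(f,[.5,.03,0],loss="soft_l1");print(r.x.round(4),f(r.x).round(1))
print(R.from_quat(get_state()["tcp_rot"]).as_matrix().round(3)); print(get_calibration("wrist"))
E
```

```text
fence [0.691 0.049 0.046]
jaw [0.611 0.046 0.036]
knob [0.478 0.092 0.086]
peg [ 0.539 -0.083  0.086]
piv [ 0.505 -0.04   0.052]
box [0.647 0.03  0.021]
clamp [0.489 0.026 0.   ]
[0.4902 0.0302 0.0721] [ 5.3  8.7 -0.5  1.9 -0.8 -2.6 -0.1 -1.   1.1 -3.1 -5.3  2.9]
[[-0.918  0.396  0.   ]
 [ 0.396  0.918 -0.   ]
 [-0.    -0.    -1.   ]]
{'mtx': array([[416.19116037,   0.        , 325.38915311],
       [  0.        , 416.19116037, 238.1468348 ],
       [  0.        ,   0.        ,   1.        ]]), 'dist_coeffs': array([-0.08678428,  0.        ,  0.        ,  0.        ,  0.        ]), 'hand_eye': array([[ 9.23615896e-04,  9.65952645e-01,  2.58717288e-01,
         6.55036719e-02],
       [ 9.99999226e-01, -1.10789547e-03,  5.66484688e-04,
         8.72603620e-05],
       [ 8.33829095e-04,  2.58716565e-01, -9.65952920e-01,
        -1.42506920e-01],
       [ 0.00000000e+00,  0.00000000e+00,  0.00000000e+00,
         1.00000000e+00]])}
```

Request:
move_arm(plan=[[[0,0,0,-0.0455,-0.039,-0.006,0],[0,0,0,-0.091,-0.078,-0.012,0],[0,0,0,-0.1365,-0.117,-0.018,0],[0,0,0,-0.182,-0.156,-0.024,0],[0,0,0,-0.2275,-0.195,-0.03,0]]])

```text
time: 2.58
eef_pos: [0.3994, 0.3491, 0.2618]
tcp_rot: [0.202, 0.979, 0.0, 0.0]
contact_force: [1.1, 0.5, -0.2]
opening: 0.001
```

Request:
move_arm(plan=[[[0,0,0,-0.0455,-0.039,0,0],[0,0,0,-0.091,-0.078,0,0],[0,0,0,-0.1365,-0.117,0,0],[0,0,0,-0.182,-0.156,0,0],[0,0,0,-0.2275,-0.195,0,0]]])

```text
time: 3.2
eef_pos: [0.5319, 0.0782, 0.2622]
tcp_rot: [0.202, 0.979, 0.0, 0.001]
contact_force: [0.7, 0.4, 0.2]
opening: 0.001
```

Request:
move_arm(plan=[[[0,0,10,-0.01,-0.01,0,0],[0,0,20,-0.02,-0.02,0,0],[0,0,30,-0.03,-0.03,0,0],[0,0,40,-0.035,-0.03,0,0],[0,0,50,-0.035,-0.03,0,0]]])

```text
time: 3.82
eef_pos: [0.5525, 0.0364, 0.2624]
tcp_rot: [0.599, 0.8, 0.001, 0.001]
contact_force: [-0.2, -0.6, 0.5]
opening: 0.002
```

```bash
cat > fit.py <<'E'
from h import *
import sys
from scipy.optimize import least_squares
f0=sys.argv[1]
C={}
for n in("wrist","side","scene"): C[n]=cam(n); shot(n,n+f0)
K={"fence":None,"jaw_face":(.117,0,.036),"knob":None,"peg":None,"pivot":None,"box_mid":(.159,0,.021),"clamp":(0,0,0)}
D={}
for k in K:
    rs=[]
    for n in C:
        r=[a for a in pinpoint(n,k) if a["p"]>.25]
        if not r: continue
        print(k,n,[(np.round(a["centre"],1).tolist(),round(a["p"],2)) for a in r[:3]])
        D[k,n]=r
        if n!="scene" or k!="box_mid": rs.append(ray(C[n],r[0]["centre"]))
    if len(rs)>1: x,e=tri(rs); print("   tri",x.round(4),np.round(e,4))
s=get_state();print(s["time"],s["eef_pos"].round(4) if hasattr(s["eef_pos"],'round') else s["eef_pos"],np.round(s["qpos"],3))
E
python3 fit.py 1
```

```text
fence wrist [([469.3, 247.5], 0.85)]
fence side [([352.7, 210.4], 0.56), ([283.0, 193.5], 0.51)]
fence scene [([273.7, 251.6], 0.68)]
   tri [0.6895 0.0404 0.0521] [0.0048 0.0072 0.0052]
jaw_face wrist [([259.0, 101.0], 0.66)]
jaw_face side [([324.9, 222.9], 0.6)]
jaw_face scene [([300.2, 258.7], 0.85), ([317.5, 261.4], 0.69)]
   tri [0.5482 0.0694 0.0599] [0.0777 0.0695 0.0172]
knob wrist [([263.1, 99.1], 0.59)]
knob side [([279.2, 203.4], 0.64)]
knob scene [([320.4, 263.0], 0.66)]
   tri [0.4797 0.1011 0.0883] [0.0069 0.0014 0.0077]
peg wrist [([266.9, 351.7], 0.87)]
peg side [([337.7, 226.6], 0.73), ([319.9, 244.1], 0.51)]
peg scene [([332.6, 233.3], 0.73)]
   tri [ 0.5585 -0.0852  0.1085] [0.0206 0.0461 0.0274]
pivot wrist [([240.7, 282.9], 0.8)]
pivot side [([299.6, 243.2], 0.79), ([277.7, 202.1], 0.52)]
pivot scene [([336.5, 251.2], 0.87)]
   tri [ 0.5    -0.05    0.0558] [0.0019 0.0018 0.0022]
box_mid wrist [([422.5, 233.0], 0.97)]
box_mid side [([230.4, 202.8], 0.86), ([385.3, 280.9], 0.84), ([340.2, 223.8], 0.65)]
box_mid scene [([339.1, 311.1], 0.96), ([285.3, 258.1], 0.9), ([308.4, 230.0], 0.74)]
   tri [0.4553 0.057  0.2102] [0.1326 0.1326]
clamp wrist [([261.5, 188.3], 0.8)]
clamp side [([288.1, 238.5], 0.96)]
clamp scene [([328.5, 274.6], 0.56)]
   tri [0.4886 0.0274 0.0079] [0.0031 0.0017 0.002 ]
5.025 [0.5522 0.0368 0.2623] [-1.170e-01 -7.000e-03  1.846e+00  1.000e-03  1.300e+00 -4.090e-01]
```

View pics/wrist1.png

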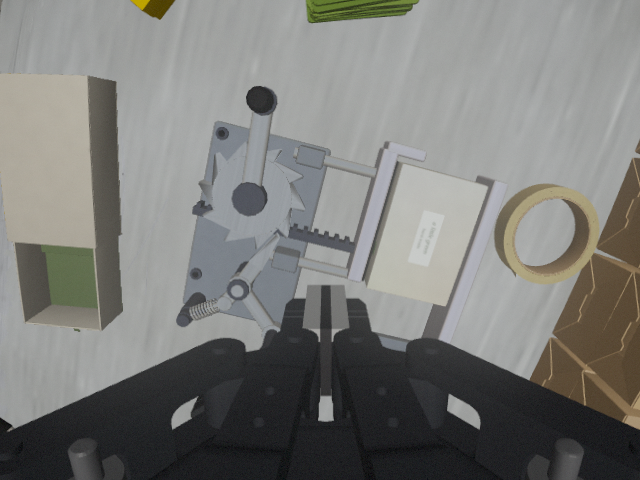

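View pics/side1.png

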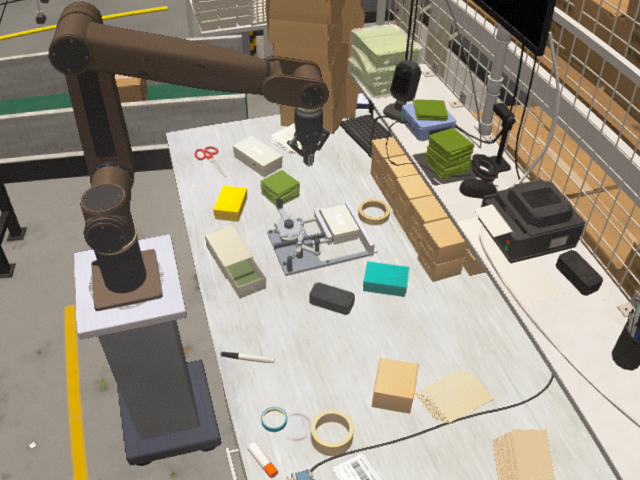

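```bash
python3 - <<'E'
from h import *
s=get_state();C=cam("side");print(proj(C,[s["eef_pos"],[.267,.62,.231]]))
C=cam("wrist");print("cam",C[2][:3,3])
for k,uv,z in [("knobtop",(261,99),.099),("knob",(263,99),.086),("drum hub",(250,195),.062),("pivot",(238,290),.052),("pegnet",(267,352),.086),
 ("fence top end",(499,181),.046),("fence",(469.3,247.5),.046),("boxmid",(422.5,233),.021),("box tl",(403,164),.042),("box tr",(482,186),.042),("box bl",(368,285),.042),("box br",(447,305),.042),("clamp",(261.5,188.3),0),
 ("jaw face lower",(364,280),.036),("jaw top",(388,150),.036)]:
    print(k,onz(C,uv,z).round(4))
a=cv2.imread("pics/wrist1.png")[60:360,160:520]; cv2.imwrite("pics/w1c.png",cv2.resize(a,None,fx=2.2,fy=2,interpolation=cv2.INTER_CUBIC))
E
```

```text
[[308.5019577  164.72016836]
 [179.15609463  88.32539286]]
cam [0.53287107 0.09930179 0.4047784 ]
knobtop [0.4843 0.1052 0.099 ]
knob [0.4837 0.1059 0.086 ]
drum hub [0.4893 0.029  0.062 ]
pivot [ 0.4987 -0.061   0.052 ]
pegnet [ 0.5393 -0.0943  0.086 ]
fence top end [0.6921 0.1008 0.046 ]
fence [0.6891 0.0366 0.046 ]
boxmid [0.6509 0.0326 0.021 ]
box tl [0.6069 0.0894 0.042 ]
box tr [0.6808 0.0921 0.042 ]
box bl [ 0.6128 -0.0256  0.042 ]
box br [ 0.6918 -0.0235  0.042 ]
clamp [0.4906 0.0259 0.    ]
jaw face lower [ 0.6089 -0.0239  0.036 ]
jaw top [0.5915 0.0968 0.036 ]
```

View pics/w1c.png

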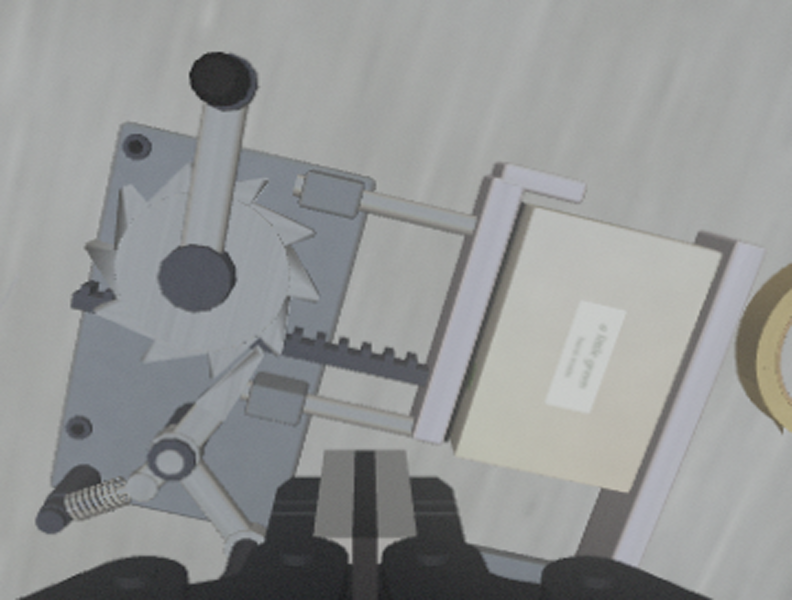

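View pics/scene1.png

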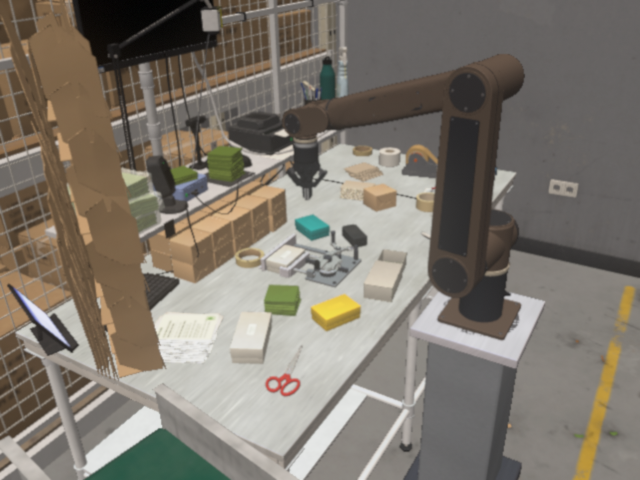

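```bash
cat > fit2.py <<'E'
from h import *
from scipy.optimize import least_squares
C=cam("wrist")
obs=[((537,207),(.1185,.060,.042)),((455,457),(.1185,-.060,.042)),((628,492),(.1995,-.060,.042)),((123,122),(-.055,.052,.010)),((375,180),(.057,.052,.010)),((443,442),(.117,-.060,.036)),((197,277),(0,0,.07))]
P=np.array([o[1] for o in obs]); U=np.array([[160+o[0][0]/2.2,60+o[0][1]/2] for o in obs])
def W(p,X):
    X=np.atleast_2d(X);c,s=np.cos(p[2]),np.sin(p[2]); return np.c_[p[0]+c*X[:,0]-s*X[:,1],p[1]+s*X[:,0]+c*X[:,1],X[:,2]]
def f(p): return (proj(C,W(p,P))-U).ravel()
if __name__=="__main__":
    r=least_squares(f,[.49,.03,.05],loss="soft_l1"); p=r.x; print(p.round(4)); print(f(p).reshape(-1,2).round(1))
    im=cv2.imread("pics/wrist1.png")
    im=cv2.resize(im,None,fx=2,fy=2,interpolation=cv2.INTER_CUBIC)
    def poly(pts,col):
        q=(proj(C,W(p,np.array(pts)))*2).astype(int); cv2.polylines(im,[q.reshape(-1,1,2)],True,col,1)
    poly([(-.055,-.138,.01),(.057,-.138,.01),(.057,.052,.01),(-.055,.052,.01)],(0,0,255))
    poly([(.1185,-.06,.042),(.1995,-.06,.042),(.1995,.06,.042),(.1185,.06,.042)],(255,0,0))
    poly([(.201,-.14,.046),(.201,.065,.046)],(0,200,0))
    poly([(.117,-.06,.036),(.117,.073,.036)],(0,200,200))
    c,s=np.cos,np.sin
    a=np.radians(95); poly([(.078*c(a)+.0095*c(t),.078*s(a)+.0095*s(t),.099) for t in np.linspace(0,6,20)],(0,255,255))
    poly([(.046*c(t),.046*s(t),.058) for t in np.linspace(0,6.28,40)],(255,0,255))
    cv2.imwrite("pics/ov.png",im[100:700,300:1060])
E
python3 fit2.py
```

```text
[0.4905 0.0272 0.0338]
[[-0.4 -1.5]
 [-1.7 -1. ]
 [ 0.8  1.4]
 [-1.  -1.5]
 [ 1.6  0.4]
 [ 1.6  3.8]
 [-0.3  0.6]]
```

View pics/ov.png

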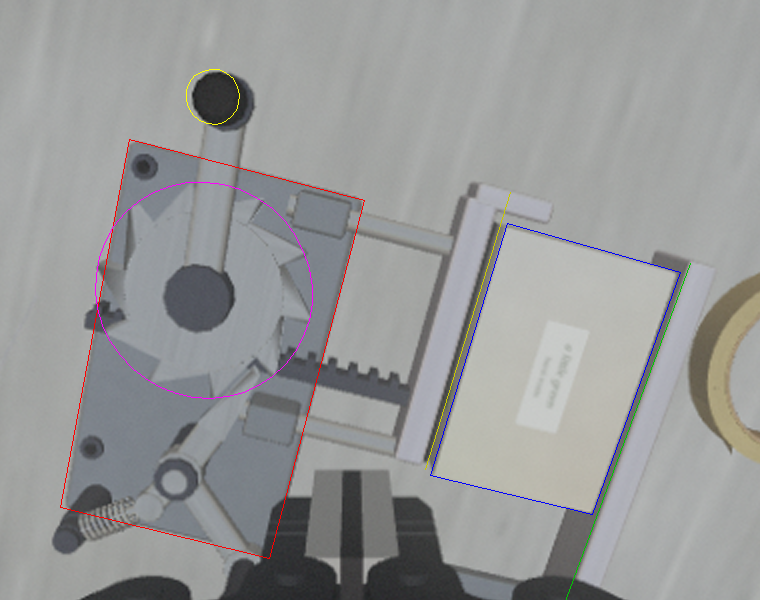

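Request:
move_arm(plan=[[[0,0,-3,-0.015,0.015,0.015,0],[0,0,-6,-0.03,0.03,0.03,0],[0,0,-9,-0.045,0.045,0.045,0],[0,0,-12,-0.055,0.055,0.06,0],[0,0,-12,-0.055,0.055,0.06,0]]])

```text
time: 5.65
eef_pos: [0.6203, -0.0004, 0.2006]
tcp_rot: [0.51, 0.86, 0.0, -0.001]
contact_force: [0.3, 0.6, -0.9]
opening: -0.002
```

```bash
cat > look.py <<'E'
from h import *
import sys
f0=sys.argv[1]; qs=sys.argv[2].split(","); cams=sys.argv[3].split(",")
C={}
for n in cams: C[n]=cam(n); shot(n,n+f0)
zz=dict(knob=.086,peg=.086,pivot=.052,box_mid=.021,jaw_face=.036,fence=.046)
def tocl(X): 
    d=np.array(X[:2])-[.4905,.0272]; c,s=np.cos(.034),np.sin(.034); return np.array([c*d[0]+s*d[1],-s*d[0]+c*d[1]]).round(4)
for k in qs:
    rs=[]
    for n in C:
        r=[a for a in pinpoint(n,k) if a["p"]>.25]
        if r:
            x=onz(C[n],r[0]["centre"],zz.get(k,0)); print(k,n,np.round(r[0]["centre"],1),round(r[0]["p"],2),x.round(4),"clamp",tocl(x)); rs.append(ray(C[n],r[0]["centre"]))
    if len(rs)>1: x,e=tri(rs); print("   tri",x.round(4),"clamp",tocl(x),np.round(e,4))
s=get_state();print(s["time"],np.round(s["eef_pos"],4),np.round(s["tcp_rot"],4),"yaw",np.degrees(R.from_quat(s["tcp_rot"]).as_euler("zyx")[0]).round(1),"cl",tocl(s["eef_pos"]),np.round(s["qpos"],2),np.round(s["contact_force"],1))
E
python3 look.py 2 peg,pivot,knob wrist,side
```

```text
peg wrist [152.6 295. ] 0.87 [ 0.5383 -0.0943  0.086 ] clamp [ 0.0437 -0.1231]
peg side [319.  244.9] 0.56 [ 0.5427 -0.0999  0.086 ] clamp [ 0.0479 -0.1288]
   tri [ 0.5407 -0.0966  0.0836] clamp [ 0.0459 -0.1255] [0.003 0.003]
pivot wrist [141.7 208.6] 0.82 [ 0.4988 -0.0557  0.052 ] clamp [ 0.0055 -0.0831]
pivot side [300.2 244.6] 0.7 [ 0.5025 -0.0502  0.052 ] clamp [ 0.0094 -0.0778]
   tri [ 0.5008 -0.0542  0.0564] clamp [ 0.0075 -0.0817] [0.0006 0.0006]
knob wrist [152.6 293.6] 0.47 [ 0.5379 -0.0934  0.086 ] clamp [ 0.0433 -0.1221]
knob side [277.6 202.6] 0.72 [0.4779 0.1082 0.086 ] clamp [-0.0098  0.0814]
   tri [ 0.504  -0.0227  0.1848] clamp [ 0.0118 -0.0504] [0.055 0.055]
6.05 [6.208e-01 1.000e-04 2.033e-01] [0.5097 0.8603 0.001  0.0013] yaw -118.7 cl [ 0.1293 -0.0315] [-0.16  0.19  1.74  0.    1.2  -0.66] [ 0.3  0.3 -0.6]
```

View pics/wrist2.png

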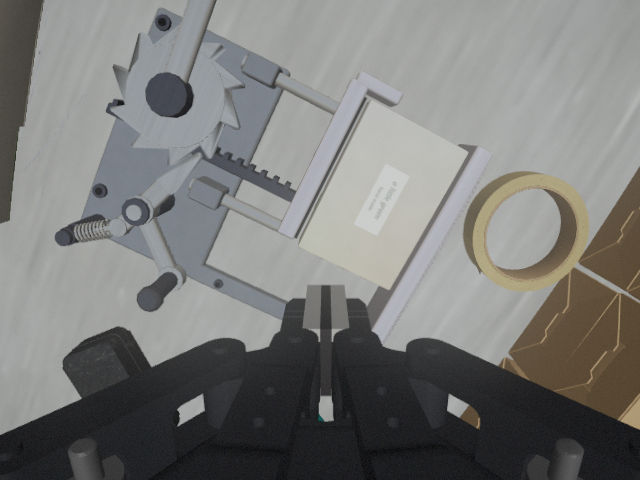

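Request:
move_arm(plan=[[[0,0,-3,-0.013,-0.03,0.02,0],[0,0,-6,-0.026,-0.06,0.05,0],[0,0,-8,-0.038,-0.085,0.08,0],[0,0,-8,-0.038,-0.085,0.11,0],[0,0,-8,-0.038,-0.085,0.132,0]]])

```text
time: 6.68
eef_pos: [0.5643, -0.0741, 0.0701]
tcp_rot: [0.449, 0.894, 0.001, 0.001]
contact_force: [0.5, -0.7, 0.7]
opening: -0.001
```

```bash
python3 look.py 3 peg wrist,side; python3 - <<'E'
import cv2
a=cv2.imread("pics/side3.png")[170:290,240:400]; cv2.imwrite("pics/s3c.png",cv2.resize(a,None,fx=5,fy=5,interpolation=cv2.INTER_CUBIC))
E
```

```text
peg wrist [231.3 326.8] 0.77 [ 0.5384 -0.0926  0.086 ] clamp [ 0.0438 -0.1214]
peg side [316.5 245.7] 0.5 [ 0.5351 -0.101   0.086 ] clamp [ 0.0402 -0.1296]
   tri [ 0.5379 -0.0955  0.0805] clamp [ 0.0432 -0.1242] [0.001 0.001]
6.875 [ 0.5651 -0.0739  0.0715] [0.4484 0.8938 0.0009 0.0014] yaw -126.7 cl [ 0.0712 -0.1036] [-0.31  0.24  1.95  0.    0.95 -0.95] [ 0.5  0.1 -0. ]
```

View pics/wrist3.png

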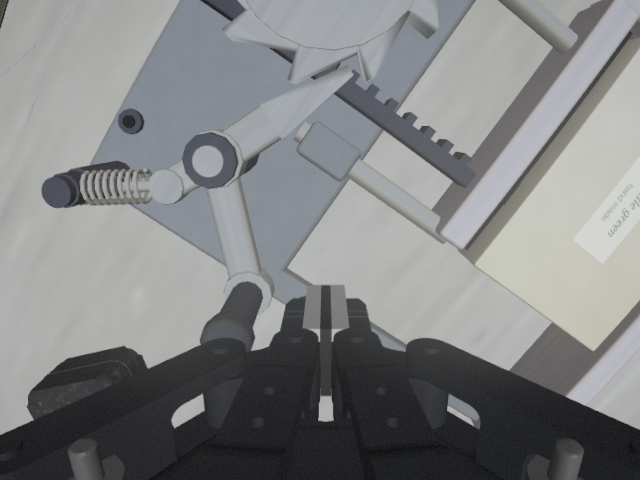

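View pics/s3c.png

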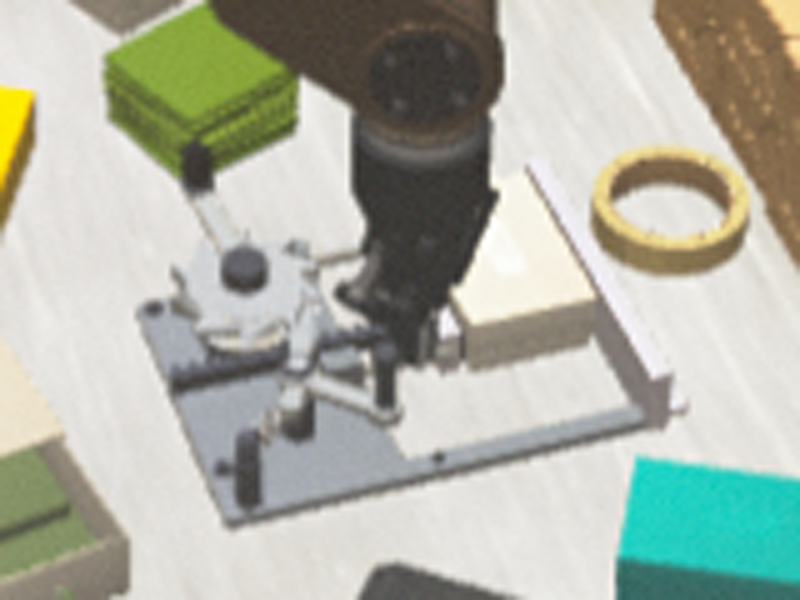

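Request:
move_arm(plan=[[[0,0,0,-0.001,-0.009,0,0],[0,0,0,-0.002,-0.018,0,0],[0,0,0,-0.003,-0.026,0,0],[0,0,0,-0.004,-0.034,0,0],[0,0,0,-0.004,-0.042,0,0]]])

```text
time: 7.5
eef_pos: [0.5329, -0.1025, 0.0711]
tcp_rot: [0.449, 0.894, 0.001, 0.001]
contact_force: [3.4, 3.1, 0.6]
opening: 0.001
```

```bash
python3 look.py 4 peg wrist,side; python3 - <<'E'
import cv2
a=cv2.imread("pics/side4.png")[170:290,240:400]; cv2.imwrite("pics/s4c.png",cv2.resize(a,None,fx=5,fy=5,interpolation=cv2.INTER_CUBIC))
E
```

```text
peg wrist [260.1 306. ] 0.68 [ 0.5106 -0.1093  0.086 ] clamp [ 0.0155 -0.1371]
peg side [310.4 249.9] 0.7 [ 0.5142 -0.1121  0.086 ] clamp [ 0.0189 -0.14  ]
   tri [ 0.5128 -0.1105  0.0842] clamp [ 0.0176 -0.1383] [0.0019 0.0019]
7.7 [ 0.5334 -0.1022  0.0711] [4.484e-01 8.938e-01 7.000e-04 1.000e-03] yaw -126.7 cl [ 0.0385 -0.1308] [-0.38  0.19  2.01  0.    0.94 -1.02] [ 0.2  1.2 -0.7]
```

View pics/wrist4.png

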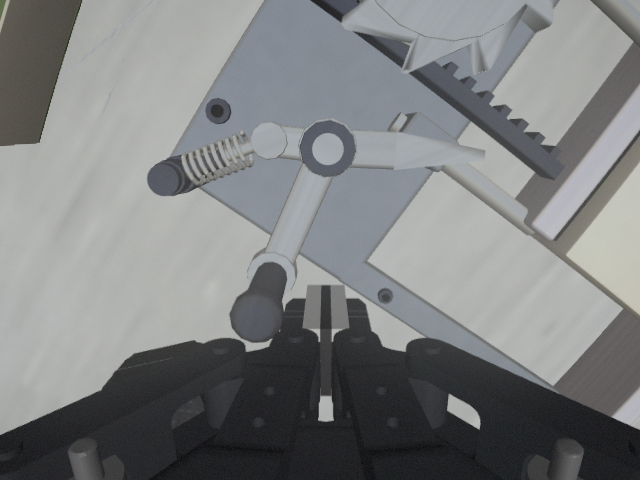

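View pics/s4c.png

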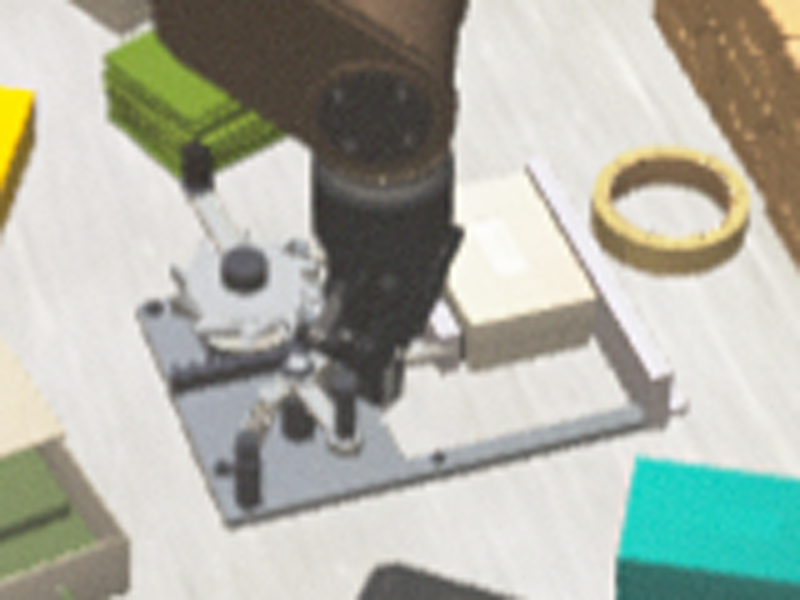

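Request:
move_arm(plan=[[[0,0,0,0.0,0.008,-0.02,0],[0,0,0,0.0,0.01,-0.06,0],[0,0,8,0.05,0.02,-0.065,0],[0,0,16,0.1,0.03,-0.065,0],[0,0,24,0.15,0.04,-0.065,0]]])

```text
time: 8.32
eef_pos: [0.4748, 0.043, 0.1362]
tcp_rot: [0.626, 0.78, 0.001, 0.001]
contact_force: [0.4, 1.3, -0.3]
opening: -0.001
```

```bash
python3 look.py 5 peg,knob wrist,side
```

```text
peg side [311.9 251.3] 0.51 [ 0.5165 -0.1185  0.086 ] clamp [ 0.0211 -0.1465]
knob wrist [368.3 141.9] 0.82 [0.481  0.1047 0.086 ] clamp [-0.0069  0.0778]
knob side [372.4 211.8] 0.63 [ 0.7353 -0.0103  0.086 ] clamp [ 0.2434 -0.0458]
   tri [0.6164 0.0589 0.0489] clamp [0.1269 0.0274] [0.1382 0.1382]
8.625 [0.4762 0.0413 0.1363] [0.6243 0.7812 0.0008 0.0012] yaw -102.7 cl [-0.0138  0.0146] [-0.13 -0.05  2.13  0.    1.06 -0.35] [-0.   0.8 -0.6]
```

View pics/wrist5.png

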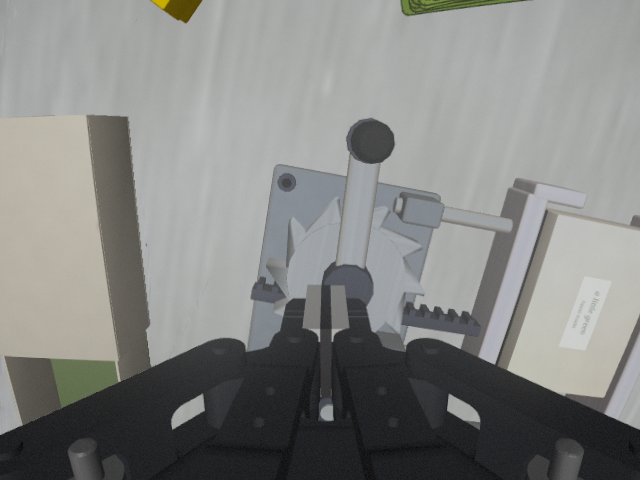

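Request:
move_arm(plan=[[[0,0,4,0.033,-0.009,0,0],[0,0,7,0.065,-0.017,0,0],[0,0,7,0.065,-0.017,0.02,0],[0,0,7,0.065,-0.017,0.04,0],[0,0,7,0.065,-0.017,0.058,0]]])

```text
time: 9.25
eef_pos: [0.4462, 0.0999, 0.0777]
tcp_rot: [0.671, 0.741, 0.001, 0.001]
contact_force: [0.1, 0.9, -0.0]
opening: 0.003
```

```bash
python3 look.py 6 knob wrist
```

```text
knob wrist [426.8 315.3] 0.93 [0.4817 0.1045 0.086 ] clamp [-0.0062  0.0776]
9.35 [0.4445 0.0999 0.0762] [ 6.713e-01  7.412e-01 -8.000e-04 -5.000e-04] yaw -95.7 cl [-0.0435  0.0743] [-0.   -0.01  2.22 -0.    0.93 -0.1 ] [ 0.2 -0.   0.4]
```

View pics/wrist6.png

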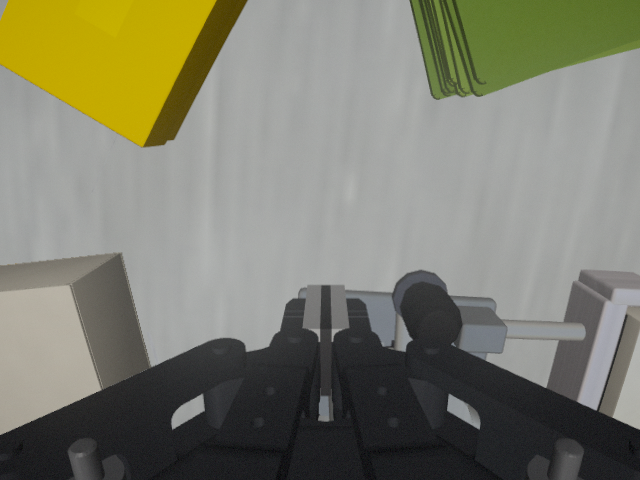

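Request:
move_arm(plan=[[[0,0,0,0.001,0.006,0,0],[0,0,0,0.001,0.011,0,0],[0,0,0,0.001,0.015,0,0],[0,0,0,0.001,0.018,0,0],[0,0,0,0.001,0.018,0,0]]])

```text
time: 9.98
eef_pos: [0.4623, 0.1028, 0.0764]
tcp_rot: [0.671, 0.741, -0.001, -0.001]
contact_force: [-1.7, -0.6, 2.3]
opening: 0.0
```

Request:
move_arm(plan=[[[0,0,4,0.0013,0.0055,0,0],[0,0,8,0.0022,0.011,0,0],[0,0,12,0.0027,0.0166,0,0],[0,0,16,0.0028,0.0223,0,0],[0,0,20,0.0025,0.0279,0,0]]])

```text
time: 10.6
eef_pos: [0.4891, 0.1081, 0.0761]
tcp_rot: [0.79, 0.613, -0.002, -0.001]
contact_force: [-3.2, -0.9, 1.6]
opening: -0.001
```

```bash
python3 look.py 7 knob,peg wrist,side
```

```text
knob wrist [392.1 321.8] 0.74 [0.5114 0.1017 0.086 ] clamp [0.0235 0.0738]
knob side [287.4 199.3] 0.61 [0.51   0.1148 0.086 ] clamp [0.0225 0.0869]
   tri [0.5095 0.106  0.0936] clamp [0.0216 0.0781] [0.0016 0.0016]
peg side [312.2 248.7] 0.71 [ 0.5203 -0.109   0.086 ] clamp [ 0.0251 -0.1371]
10.9 [0.4897 0.108  0.0762] [ 7.895e-01  6.137e-01 -7.000e-04 -2.000e-04] yaw -75.7 cl [0.002  0.0808] [ 0.01  0.1   2.11 -0.    0.94  0.26] [-0.7 -0.5 -0.6]
```

View pics/wrist7.png

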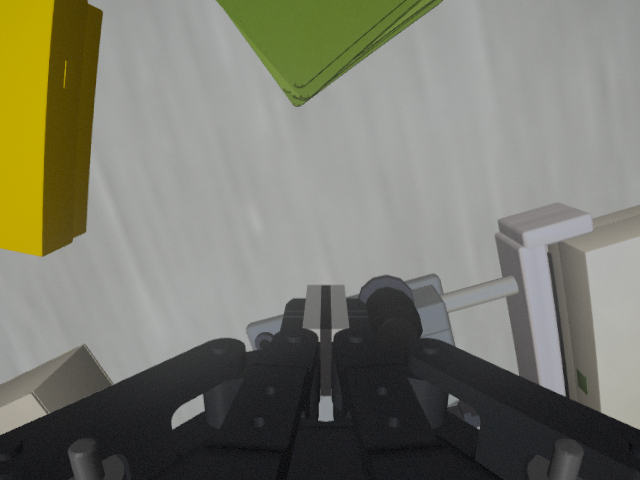

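Request:
move_arm(plan=[[[0,0,4,0.0013,0.0055,0,0],[0,0,8,0.0022,0.011,0,0],[0,0,12,0.0027,0.0166,0,0],[0,0,16,0.0028,0.0223,0,0],[0,0,20,0.0025,0.0279,0,0]]])

```text
time: 11.52
eef_pos: [0.5166, 0.1039, 0.076]
tcp_rot: [0.885, 0.467, -0.002, -0.001]
contact_force: [-4.6, 0.8, 2.3]
opening: 0.005
```

Request:
move_arm(plan=[[[0,0,4,0.0013,0.0055,0,0],[0,0,8,0.0022,0.011,0,0],[0,0,12,0.0027,0.0166,0,0],[0,0,16,0.0028,0.0223,0,0],[0,0,20,0.0025,0.0279,0,0]]])

```text
time: 12.15
eef_pos: [0.5405, 0.0908, 0.0759]
tcp_rot: [0.952, 0.305, -0.002, -0.001]
contact_force: [-3.1, 1.5, 2.1]
opening: -0.002
```

```bash
python3 look.py 8 knob,peg,jaw_face wrist,side,scene;  python3 - <<'E'
import cv2
a=cv2.imread("pics/side8.png")[170:290,240:400]; cv2.imwrite("pics/s8c.png",cv2.resize(a,None,fx=5,fy=5,interpolation=cv2.INTER_CUBIC))
E
```

```text
knob wrist [390.1 318.8] 0.78 [0.554  0.0728 0.086 ] clamp [0.065  0.0435]
knob side [304.1 206. ] 0.85 [0.5495 0.071  0.086 ] clamp [0.0604 0.0418]
knob scene [303.  251.8] 0.97 [0.5616 0.0563 0.086 ] clamp [0.0721 0.0267]
   tri [0.5524 0.0705 0.0897] clamp [0.0633 0.0412] [0.0042 0.0042 0.0048]
peg side [309.8 249.9] 0.56 [ 0.5126 -0.1116  0.086 ] clamp [ 0.0173 -0.1395]
peg scene [341.3 235.7] 0.76 [ 0.5089 -0.0999  0.086 ] clamp [ 0.0141 -0.1276]
   tri [ 0.5135 -0.1076  0.0816] clamp [ 0.0184 -0.1355] [0.0003 0.0003]
jaw_face wrist [477.8 279.6] 0.85 [0.5789 0.0302 0.036 ] clamp [ 0.0884 -0.    ]
jaw_face side [317.7 222.7] 0.69 [0.5834 0.0418 0.036 ] clamp [0.0933 0.0114]
jaw_face scene [307. 258.] 0.67 [0.578  0.0089 0.036 ] clamp [ 0.0869 -0.0213]
   tri [0.5758 0.0292 0.0452] clamp [ 0.0853 -0.0009] [0.0064 0.0044 0.0091]
12.75 [0.541  0.0903 0.0759] [ 9.521e-01  3.059e-01 -1.700e-03 -7.000e-04] yaw -35.6 cl [0.0526 0.0614] [-0.02  0.2   2.    0.    0.95  0.93] [-2.3  1.7  1.5]
```

View pics/wrist8.png

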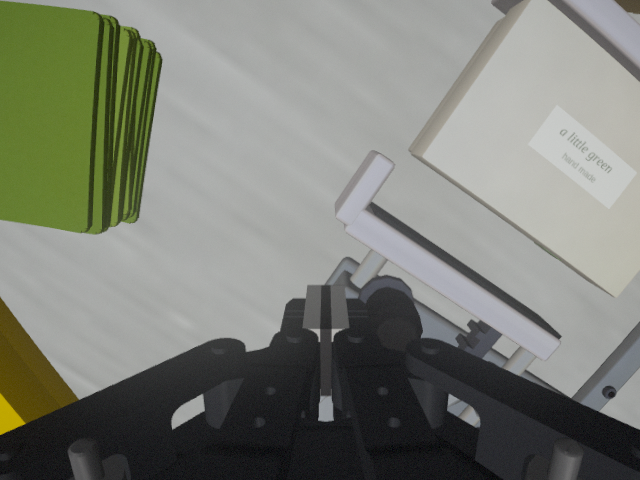

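View pics/s8c.png

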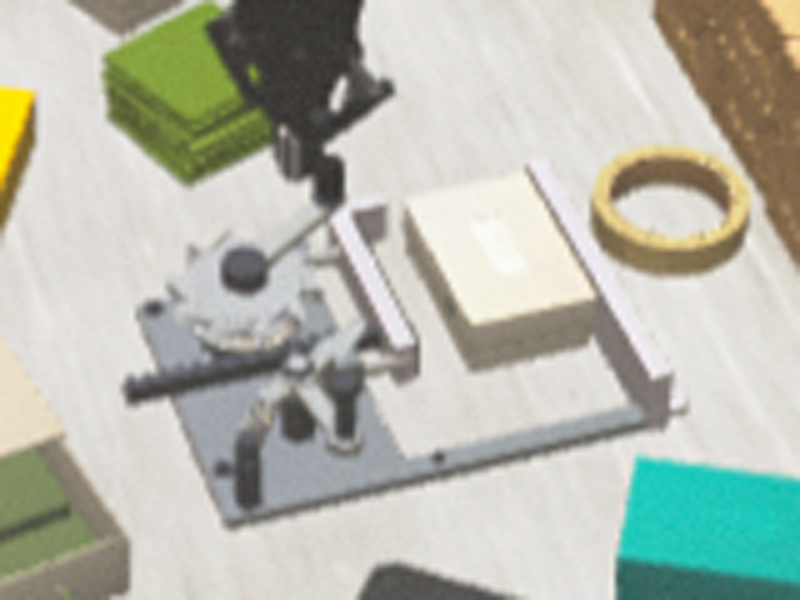

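Request:
move_arm(plan=[[[0,0,4,0.0013,0.0055,0,0],[0,0,8,0.0022,0.011,0,0],[0,0,11,0.0026,0.0152,0,0],[0,0,13,0.0028,0.018,0,0],[0,0,13,0.0028,0.018,0,0]]])

```text
time: 13.38
eef_pos: [0.5532, 0.0783, 0.0759]
tcp_rot: [0.981, 0.196, -0.002, -0.002]
contact_force: [-2.6, 5.0, 2.3]
opening: -0.001
```

```bash
python3 look.py 9 knob,jaw_face wrist,side,scene;  python3 - <<'E'
import cv2
a=cv2.imread("pics/side9.png")[170:290,240:400]; cv2.imwrite("pics/s9c.png",cv2.resize(a,None,fx=5,fy=5,interpolation=cv2.INTER_CUBIC))
E
```

```text
knob wrist [388.5 320.1] 0.86 [0.5617 0.058  0.086 ] clamp [0.0722 0.0284]
knob side [307.5 208.4] 0.7 [0.5561 0.0577 0.086 ] clamp [0.0666 0.0283]
knob scene [304.7 251.1] 0.8 [0.5594 0.0498 0.086 ] clamp [0.0696 0.0202]
   tri [0.5579 0.0562 0.0869] clamp [0.0683 0.0267] [0.0042 0.0022 0.0031]
jaw_face wrist [435.7 272.4] 0.79 [0.5725 0.0309 0.036 ] clamp [0.0821 0.0009]
jaw_face side [315.8 223.4] 0.75 [0.577  0.0404 0.036 ] clamp [0.0869 0.0103]
jaw_face scene [306.9 259.7] 0.65 [0.5723 0.0188 0.036 ] clamp [ 0.0814 -0.0112]
   tri [0.5715 0.0308 0.0425] clamp [0.081  0.0009] [0.0034 0.0034 0.0058]
13.825 [0.5532 0.0783 0.0759] [ 0.9806  0.196  -0.0022 -0.0015] yaw -22.6 cl [0.0644 0.049 ] [-0.04  0.22  1.97  0.    0.96  1.13] [-2.9  5.2  2.3]
```

View pics/s9c.png

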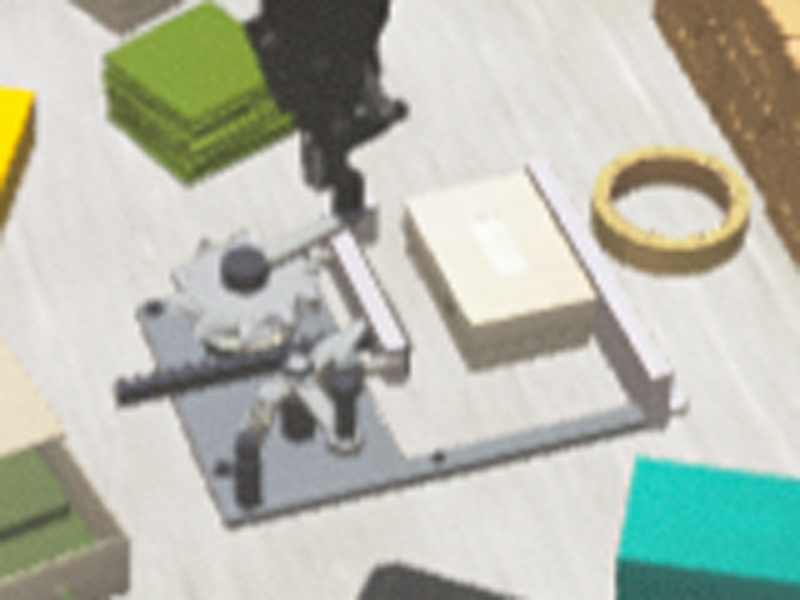

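Request:
move_arm(plan=[[[0,0,0.5,0.0002,0.0007,0,0],[0,0,1,0.0004,0.0014,0,0],[0,0,1.5,0.0006,0.002,0,0],[0,0,2,0.0007,0.0027,0,0],[0,0,2,0.0007,0.0027,0,0]]])

```text
time: 14.45
eef_pos: [0.5537, 0.0784, 0.0759]
tcp_rot: [0.984, 0.178, -0.003, -0.004]
contact_force: [-5.3, 9.2, 5.1]
opening: -0.002
```

```bash
python3 look.py 10 knob,jaw_face wrist,side
```

```text
knob wrist [390.2 320.1] 0.86 [0.5617 0.0572 0.086 ] clamp [0.0722 0.0276]
knob side [306.5 208.5] 0.65 [0.5531 0.0581 0.086 ] clamp [0.0636 0.0288]
   tri [0.557  0.058  0.0837] clamp [0.0675 0.0285] [0.0039 0.0039]
jaw_face wrist [434.8 269.4] 0.58 [0.5725 0.0315 0.036 ] clamp [0.0821 0.0015]
jaw_face side [313.5 225.5] 0.59 [0.5677 0.0334 0.036 ] clamp [0.0774 0.0036]
   tri [0.57   0.0323 0.0359] clamp [0.0797 0.0024] [0.0026 0.0026]
14.75 [0.5537 0.0784 0.0759] [ 0.984   0.1783 -0.0033 -0.0039] yaw -20.5 cl [0.0649 0.049 ] [-0.04  0.22  1.97  0.01  0.96  1.16] [-5.3  9.7  4.5]
```

Request:
move_arm(plan=[[[0,0,0,0,-0.012,0,0],[0,0,0,0,-0.014,-0.03,0],[0,0,0,0,-0.014,-0.06,0],[0,0,-10,0.02,0.0,-0.065,0],[0,0,-20,0.035,0.04,-0.065,0.02]]])

```text
time: 15.38
eef_pos: [0.6025, 0.0532, 0.1418]
tcp_rot: [0.937, 0.351, -0.001, -0.003]
contact_force: [0.4, 0.0, -0.3]
opening: 0.199
```

```bash
python3 look.py 11 knob,jaw_face,box_mid,peg side,wrist; python3 - <<'E'
import cv2
a=cv2.imread("pics/side11.png")[170:290,240:400]; cv2.imwrite("pics/s11c.png",cv2.resize(a,None,fx=5,fy=5,interpolation=cv2.INTER_CUBIC))
E
```

```text
knob side [308.2 209.2] 0.58 [0.557  0.0537 0.086 ] clamp [0.0674 0.0242]
knob wrist [259.1 308.4] 0.76 [0.5636 0.0575 0.086 ] clamp [0.0741 0.0278]
   tri [0.5598 0.0575 0.0813] clamp [0.0703 0.0279] [0.0017 0.0017]
jaw_face side [312.3 226.4] 0.9 [0.5631 0.0306 0.036 ] clamp [0.0727 0.0009]
jaw_face wrist [312.9 289.1] 0.6 [0.5739 0.0316 0.036 ] clamp [0.0835 0.0015]
   tri [0.5683 0.0323 0.0316] clamp [0.0779 0.0025] [0.0046 0.0046]
box_mid side [339.4 224.5] 0.85 [0.6492 0.0315 0.021 ] clamp [ 0.1588 -0.0011]
box_mid wrist [391.5 198.6] 0.84 [0.6491 0.0305 0.021 ] clamp [ 0.1587 -0.0021]
   tri [0.649  0.0307 0.0217] clamp [ 0.1586 -0.0019] [0.0001 0.0001]
peg side [310.4 249.8] 0.72 [ 0.5143 -0.1117  0.086 ] clamp [ 0.019  -0.1397]
15.875 [0.6006 0.0533 0.1402] [ 0.938   0.3467 -0.0027 -0.0044] yaw -40.6 cl [0.1109 0.0224] [-0.08  0.22  1.83  0.01  1.1   0.78] [-0.3  1.4  0.2]
```

View pics/s11c.png

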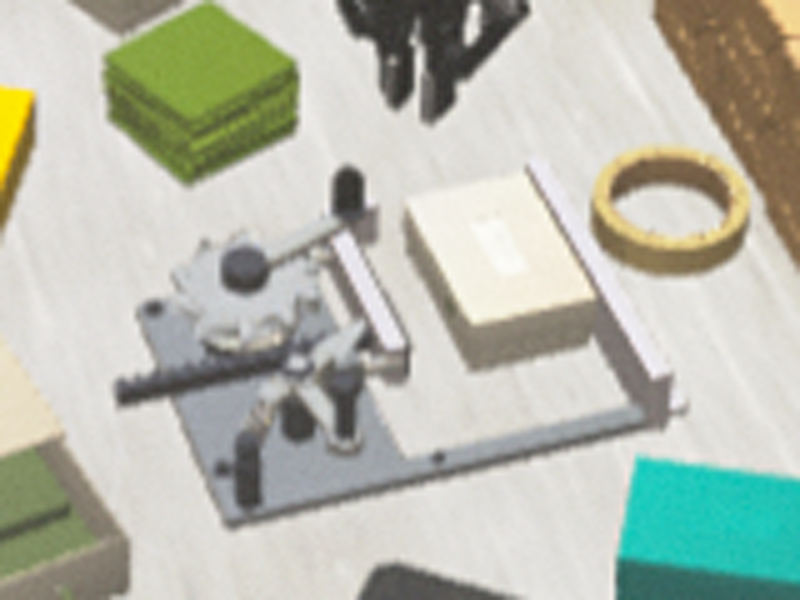

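View pics/wrist11.png

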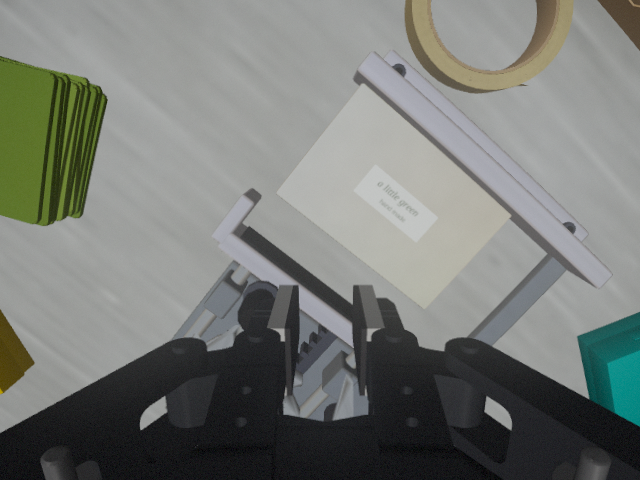

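Request:
move_arm(plan=[[[0,0,-10.3,-0.007,0.024,0,0.02],[0,0,-20.6,-0.014,0.048,0,0.02],[0,0,-30.9,-0.021,0.072,0,0.02],[0,0,-41.2,-0.028,0.096,0,0.02],[0,0,-51.4,-0.034,0.1165,0,0.02]]])

```text
time: 16.5
eef_pos: [0.6507, -0.0577, 0.1391]
tcp_rot: [0.693, 0.721, -0.001, -0.005]
contact_force: [-0.5, 0.5, 0.2]
opening: 0.234
```

```bash
python3 look.py 12 box_mid,fence wrist
```

```text
box_mid wrist [332.9  86.8] 0.62 [0.6504 0.0322 0.021 ] clamp [ 0.16   -0.0004]
fence wrist [407.3  80.2] 0.59 [0.6903 0.0351 0.046 ] clamp [0.2    0.0011]
16.65 [ 0.6505 -0.0575  0.1391] [ 6.963e-01  7.178e-01 -5.000e-04 -5.300e-03] yaw -91.7 cl [ 0.157  -0.0901] [-0.25  0.33  1.7   0.    1.12 -0.28] [-0.3  0.6  2.1]
```

View pics/wrist12.png

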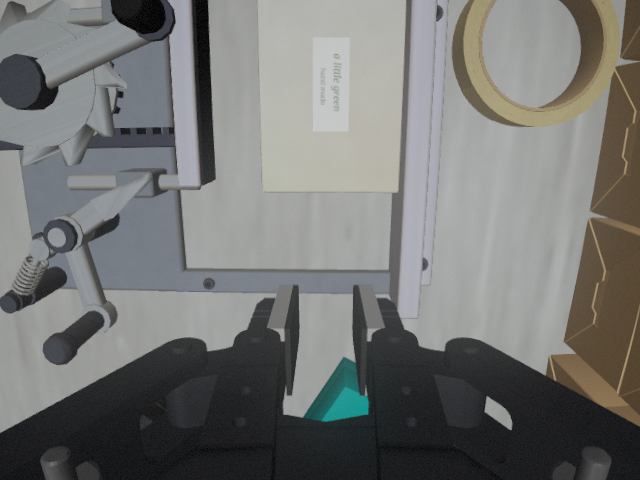

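Request:
move_arm(plan=[[[0,0,0,0,0,0.03,0.02],[0,0,0,0,0,0.06,0.02],[0,0,0,0,0,0.09,0.02],[0,0,0,0,0,0.11,0.02],[0,0,0,0,0,0.125,0.02]]])

```text
time: 17.27
eef_pos: [0.6491, -0.0559, 0.0132]
tcp_rot: [0.696, 0.718, -0.001, -0.006]
contact_force: [-0.1, -0.5, -0.0]
opening: 0.232
```

```bash
python3 look.py 13 box_mid wrist,side; python3 - <<'E'
import cv2
a=cv2.imread("pics/side13.png")[170:290,240:400]; cv2.imwrite("pics/s13c.png",cv2.resize(a,None,fx=5,fy=5,interpolation=cv2.INTER_CUBIC))
E
```

```text
box_mid wrist [333.5  50.8] 0.93 [0.6488 0.0324 0.021 ] clamp [ 0.1583 -0.0002]
box_mid side [341.5 224. ] 0.97 [0.656  0.0318 0.021 ] clamp [ 0.1656 -0.001 ]
   tri [0.6519 0.0304 0.0239] clamp [ 0.1614 -0.0023] [0.0034 0.0034]
17.475 [ 0.65   -0.0567  0.0147] [ 6.964e-01  7.177e-01 -2.000e-04 -4.900e-03] yaw -91.7 cl [ 0.1565 -0.0892] [-0.24  0.49  1.74  0.01  0.92 -0.28] [ 0.4 -0.5 -0.9]
```

View pics/wrist13.png

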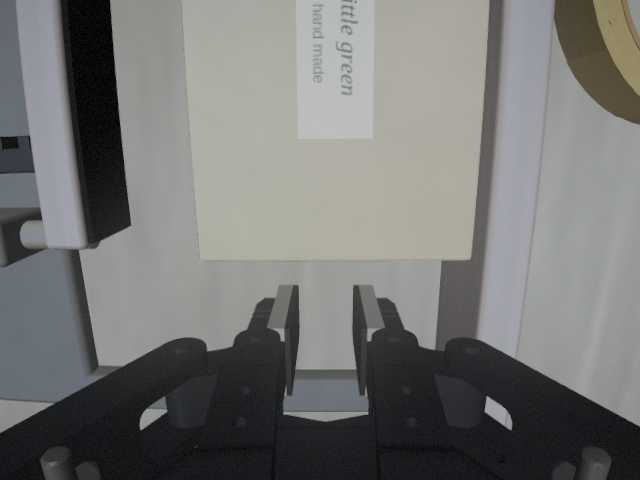

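View pics/s13c.png

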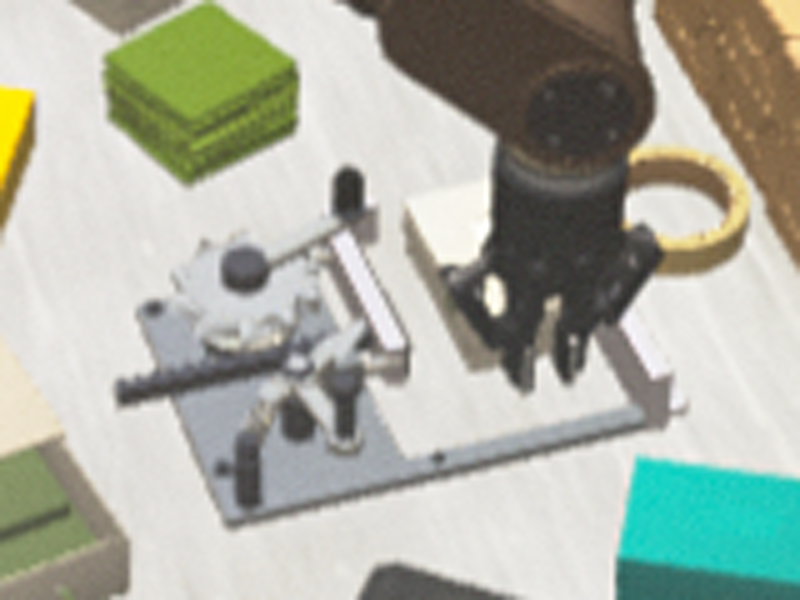

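Request:
move_arm(plan=[[[0,0,0,0.012,0,0,0.02],[0,0,0,0.024,0,0,0.02],[0,0,0,0.036,0,0,0.02],[0,0,0,0.048,0,0,0.02],[0,0,0,0.06,0,0,0.02]]])

```text
time: 18.1
eef_pos: [0.6482, 0.0041, 0.0153]
tcp_rot: [0.696, 0.718, -0.0, -0.005]
contact_force: [-0.3, -1.5, 0.9]
opening: 0.233
```

```bash
python3 look.py 14 box_mid wrist,side
```

```text
box_mid wrist [331.8 106.8] 0.85 [0.6479 0.0758 0.021 ] clamp [0.1589 0.0433]
box_mid side [388.8 278.8] 0.79 [ 0.7096 -0.2203  0.021 ] clamp [ 0.2106 -0.2548]
   tri [ 0.7357  0.0422 -0.2342] clamp [0.2455 0.0066] [0.0981 0.0981]
18.3 [0.6475 0.0042 0.0144] [ 6.962e-01  7.178e-01 -5.000e-04 -5.700e-03] yaw -91.8 cl [ 0.1561 -0.0283] [-0.15  0.48  1.76  0.01  0.92 -0.19] [-0.1 -0.8  0.3]
```

View pics/wrist14.png

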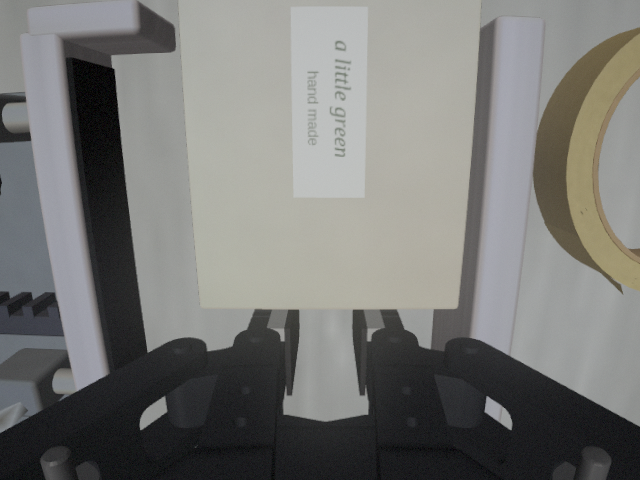

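Request:
move_arm(plan=[[[0,0,0,0.012,0,0,0.02],[0,0,0,0.024,0,0,0.02],[0,0,0,0.036,0,0,0.02],[0,0,0,0.048,0,0,0.02],[0,0,0,0.06,0,0,0.02]]])

```text
time: 18.92
eef_pos: [0.6454, 0.0652, 0.0146]
tcp_rot: [0.696, 0.718, -0.001, -0.006]
contact_force: [-0.4, 0.0, -0.7]
opening: 0.232
```

```bash
python3 look.py 15 box_mid wrist
```

```text
box_mid wrist [330.8 106.3] 0.81 [0.6447 0.137  0.021 ] clamp [0.1578 0.1045]
19.025 [0.6454 0.0659 0.0148] [ 6.956e-01  7.184e-01 -3.000e-04 -6.000e-03] yaw -91.8 cl [0.1561 0.0334] [-0.06  0.48  1.75  0.01  0.92 -0.1 ] [ 0.2 -0.6  0.1]
```

View pics/wrist15.png

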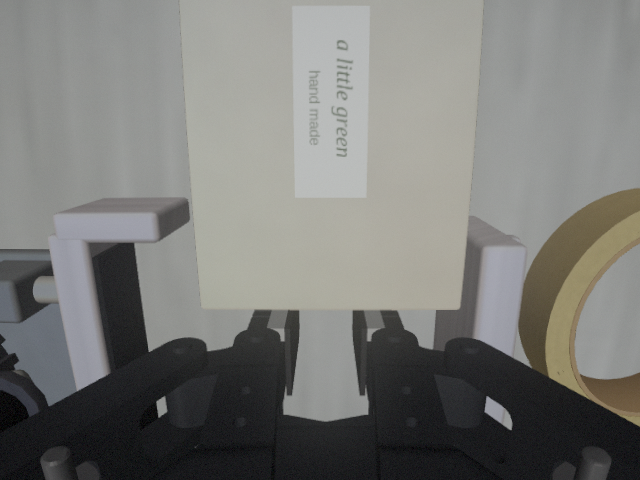

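Request:
move_arm(plan=[[[0,0,0,0.01,0,0,0.02],[0,0,0,0.02,0,0,0.02],[0,0,0,0.029,0,0,0.02],[0,0,0,0.036,0,0,0.02],[0,0,0,0.038,0,0,0.02]]])

```text
time: 19.65
eef_pos: [0.6441, 0.1044, 0.0151]
tcp_rot: [0.695, 0.719, -0.0, -0.006]
contact_force: [-0.3, -0.6, -0.8]
opening: 0.235
```

Request:
move_arm(plan=[[[0,0,0,-0.02,0,0,0.02],[0,0,0,-0.03,0,-0.04,0.02],[0,0,0,-0.03,0,-0.09,0.02],[0,0,0,-0.03,0,-0.14,0.02],[0,0,0,-0.03,0,-0.18,0.02]]])

```text
time: 20.27
eef_pos: [0.6474, 0.0712, 0.1977]
tcp_rot: [0.696, 0.718, 0.0, -0.005]
contact_force: [-0.3, -0.3, 0.1]
opening: 0.236
```

```bash
python3 look.py 16 box_mid,knob,peg,jaw_face,coasters,tape wrist,side,scene; python3 - <<'E'
import cv2
a=cv2.imread("pics/side16.png")[150:290,220:400]; cv2.imwrite("pics/s16c.png",cv2.resize(a,None,fx=4.2,fy=4.2,interpolation=cv2.INTER_CUBIC))
E
```

```text
box_mid wrist [325.4  78.7] 0.83 [0.6429 0.1726 0.021 ] clamp [0.1573 0.1402]
box_mid side [387.4 280.2] 0.94 [ 0.7039 -0.2241  0.021 ] clamp [ 0.2047 -0.2584]
box_mid scene [336.4 309.3] 0.96 [0.3572 0.2053 0.021 ] clamp [-0.1271  0.1825]
   tri [ 0.6437  0.0288 -0.1656] clamp [ 0.1532 -0.0036] [0.1644 0.1703 0.1617]
knob wrist [192.9 255. ] 0.59 [0.5614 0.0551 0.086 ] clamp [0.0718 0.0255]
knob side [308.5 207.3] 0.95 [0.5603 0.0617 0.086 ] clamp [0.071  0.0321]
knob scene [304.9 251.3] 0.86 [0.5581 0.0506 0.086 ] clamp [0.0683 0.0211]
   tri [0.5589 0.0555 0.0887] clamp [0.0694 0.0259] [0.0032 0.0021 0.0034]
peg side [309.1 208.9] 0.64 [0.56   0.0542 0.086 ] clamp [0.0703 0.0246]
peg scene [338.4 249.8] 0.58 [ 0.4691 -0.0085  0.086 ] clamp [-0.0226 -0.035 ]
   tri [ 0.5076 -0.0014  0.1071] clamp [ 0.0161 -0.0291] [0.0445 0.0445]
jaw_face wrist [228.8 266.3] 0.88 [0.5727 0.0312 0.036 ] clamp [0.0822 0.0012]
jaw_face side [316.9 226.4] 0.64 [0.5763 0.0267 0.036 ] clamp [ 0.0857 -0.0034]
jaw_face scene [306.3 258.1] 0.8 [0.5797 0.0106 0.036 ] clamp [ 0.0886 -0.0196]
   tri [0.5735 0.0263 0.0404] clamp [ 0.0829 -0.0037] [0.0061 0.0034 0.0053]
coasters side [279.7 191. ] 0.73 [0.5221 0.2626 0.    ] clamp [0.0396 0.2342]
coasters scene [279.9 306.9] 0.7 [ 0.5263  0.2477 -0.    ] clamp [0.0433 0.2191]
   tri [0.5206 0.2553 0.0062] clamp [0.0378 0.227 ] [0.0002 0.0002]
tape wrist [324.4  73.2] 0.64 [0.6418 0.1792 0.    ] clamp [0.1564 0.1468]
tape side [371.1 211.9] 0.56 [0.7725 0.0813 0.    ] clamp [0.2837 0.0445]
tape scene [250.9 263.2] 0.7 [0.7613 0.0749 0.    ] clamp [0.2723 0.0385]
   tri [0.7117 0.1266 0.022 ] clamp [0.2245 0.0919] [0.0853 0.0789 0.0166]
21.325 [0.6468 0.073  0.1949] [ 6.954e-01  7.186e-01 -3.000e-04 -5.900e-03] yaw -91.9 cl [0.1578 0.0404] [-0.05  0.27  1.67  0.01  1.22 -0.08] [ 0.2  0.  -0.4]
```

View pics/wrist16.png

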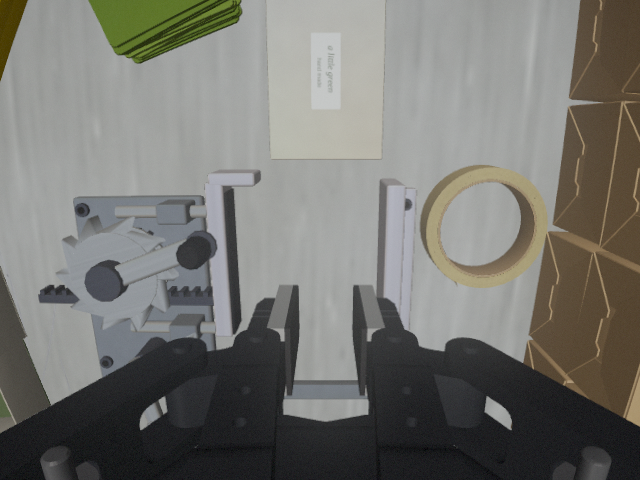

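View pics/s16c.png

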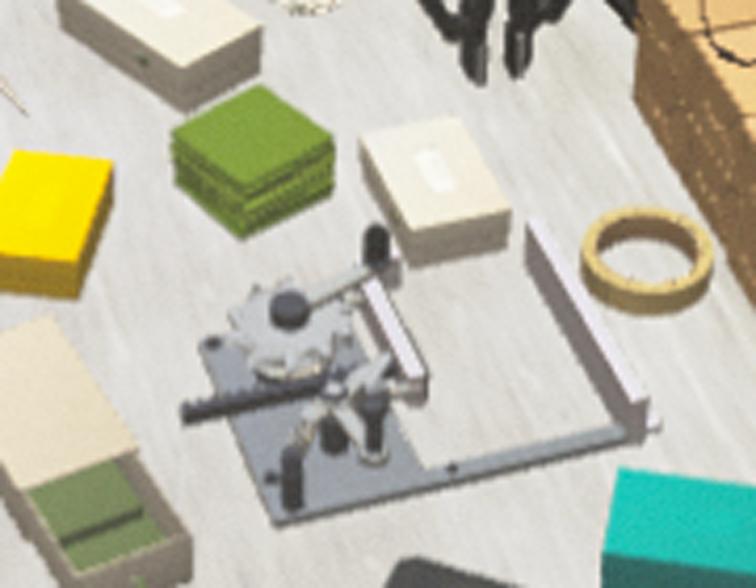

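```bash
python3 - <<'E'
from h import *
C=cam("wrist"); c,s=np.cos(.034),np.sin(.034)
for k,uv,z in[("rearL",(271,159),.042),("rearR",(383,159),.042),("toe outer",(235,171),.036),("fence end",(393,180),.046)]:
    d=onz(C,uv,z)[:2]-[.4905,.0272]; print(k,(c*d[0]+s*d[1]).round(4),(-s*d[0]+c*d[1]).round(4))
ticket.sign_off()
E
```

```text
rearL 0.118 0.0853
rearR 0.1968 0.0854
toe outer 0.0907 0.0765
fence end 0.2037 0.0711
the job is handed in; nothing more can be done
```

The gift box is out of the clamp, and I handed the job in at about 21 s of the 56 s allowed. The sign-off gives no verdict.

- **Pawl:** I pushed the peg with closed fingers until the pawl snapped off, and left it off. I measured its turn at about 0.56 rad, above the 0.5 needed. It still looks off in the final side picture. The network mislocated the peg in that last check, so for the end state I relied on the picture.
- **Drum:** I pushed the knob round its arc at about 0.6 rad/s until it met the stop. There the force rose to about 12 N and the finger moved no farther. The knob stands at about 20° in the clamp's frame, and the jaw face measures x 82–83 mm, so the jaw is open.
- **Box:** I slid it flat along the table and it came out straight. Its centre is at about x 157, y 140 mm in the clamp's frame. Its rear edge is at about y 85 mm (80 mm going by the centre), beyond the jaw toe (measured 76 mm, given 73) and the fence end (measured 71 mm, given 65).
- **Other things:** The coasters were measured where they started, and the final views show the tape and the other things near the clamp undisturbed. I did not re-measure the kraft box, adapter or flat box. The gripper ended clear of everything, about 0.19 m above the table.
- **Disagreements:** In the side and scene views the networks took the turquoise or yellow look-alike for the gift box, so the final box position comes from the wrist camera. The wrist network also once took the box for the tape.

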